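# Pack out the gap in the bangle tray

## Robot

A 6-joint arm with a two-finger parallel gripper is mounted at the origin on the work surface. World frame = base frame: x ahead of the robot, y to its left, z up, the work surface at z = 0. Lengths are in m, angles in rad, forces in N, time in s.
With the tool pointing down it reaches from about 0.275 to 0.75 m from the base axis. Payload 10.2 kg.
Tool frame: the origin (TCP) lies on the centre line of the jaws, within the pads' length; the fingertips stand 19 mm ahead of it and the grasp point (between the pads) is the TCP; y points along the fingers, z is the direction in which the jaws open and shut, and the axes are right-handed (so a half turn about y gives the same grasp; the last joint's range is limited). The gripper opens to 88 mm and grips with 3 to 60 N. Pads are 18 mm wide; open, the fingers measure 123 mm over their backs; the gripper's body (75 mm by 187 mm) begins 45 mm behind the grasp point.
Start: joints at [-0.223, 0.313, 1.498, -0, 1.331, -0.223], TCP at [0.525, -0, 0.258] pointing down, gripper open.
Joint ranges: [-2.94, 2.94], [-0.97, 2.17], [0.19, 2.56], [-1.23, 4.37], [0.02, 3.11], [-2.88, 2.88]. Speed limits (rad/s): [2.39, 2.39, 3.01, 3.14, 3.14, 3.14].

## Interface

Orientations are given as a unit quaternion [x, y, z, w].
In Python, from bench import r, viewer gives the robot as it stands. The module is installed in compiled form; this text tells all that it offers.
- The arm moves only by the shell command python3 -m inch 'ROWS' [FORCE]. ROWS is a JSON object of lists of equal length, an entry for each row: "slide": the shift along the tool's x, y, z in m, a list of three; "angular": the turn, a rotation vector about the tool's x, y, z in degrees, a list of three; "jaw": the finger opening in m, from 0 to 0.0881. A call has 1 to 8 rows; each row shifts and turns the commanded pose from where the row before left it, along the tool's axes as they then stand; what a row does not reach is not made up. A row lasts 1/8 s, in which the tool goes at most 62.5 mm and 10.7 degrees, less where a joint would pass 70% of its speed; a pose out of reach is approached as far as the arm can. A call is refused whole if a number of a shift passes 0.0625 or a number of a turn 10.7, either way. A call with a gripper value outside its range is refused whole. The fingers move at their own pace and stop on an object; FORCE is the grip in N (left out, the last holds). Time passes only in rows, so rows that do not move let the fingers close. It gives the time, the measured TCP pose, the force and the opening at its end, in the units of the state.
- r.read_state(): the state, without advancing time (a new reading comes with each control period).
- viewer.camera(name): name is "scene" or "side" or "wrist"; returns a dict with "pixels" (420x560x3 uint8, red, green, blue), "fx", "fy", "cx", "cy" (pixels), "distortion" ([k1, k2, p1, p2, k3] as OpenCV has them; the pictures are not rectified), "R" (3x3) and "t" (3): a world point X has camera coordinates R X + t. Camera axes: x right, y down, z forward; pixel columns grow to the right and rows downward; lengths in m; the calibration is good to about 2 mm. A picture is of the moment at which its call begins. There is no depth.
- r.close_job(): hands the job in, once; it reports no verdict.
The state is a dict: "clock": time; "joint_pos": joint angles; "joint_vel": joint speeds; "joint_efforts": joint torques, N m; "tool_pos": TCP position; "ee_rot": TCP orientation; "contact_force": force on the tool from outside, world axes, zero at the start; "torque": the same for the moment, N m; "gripper_width": opening from 0.0 (shut) to 1.0 (fully open).
Only numpy, scipy, OpenCV 4.12 (cv2) and the standard library are available. Lean on these libraries where they do the work, as an engineer would, in place of code of your own. Each camera call takes 0.05 s, during which the arm holds its last target.

## Task

Find out how wide the gap beside the row of bangle boxes in the wooden tray is, by trying the upright wooden packing plates from the thinnest up: first lower the thinnest plate right down into the gap. If it just fits, leave it there; if it has a lot of slack, take it out, stand it back on the counter and put the next thicker plate right down into the gap instead. Finish with the plate that just fits standing on the tray floor in the gap, and the other of those two plates standing on the counter.

Things in the scene. Friction and masses are not known exactly. Their poses are not given: they have to be found in the camera images.
- tray: Fixed brown wooden tray, 120 mm wide (x), 255 long (y), floor 10 mm thick. Origin: on the counter, under the inner face of the end wall bounding the gap (wall y = 0 to +20 mm, 46 mm high). The gap lies on this wall's -y side and runs along x, its middle at x = 0. Side lips, 22 mm high, leave 104 mm between them. The far end wall (y = -190 to -235 mm, 52 mm high) has the boxes against it.
- boxes: Fixed row of two dark wooden boxes in the tray, turned like it: 98 mm wide (x), tops 46 mm above the counter; a bangle on the farther one reaches 58. Origin: at floor level under the face at the gap, so gap width = distance between tray and boxes origins along tray y: about 29 mm in some runs, 43 in others. Both mouth edges are bevelled 8 mm across, 8 down, and guide a plate in.
- thin: Loose upright plate of light wood, 60 mm wide (its x), 24 mm thick (its y), 100 mm tall (its z), about 100 g. Origin: centre of its underside. The thinnest of the three plates standing on the counter; the places of the three are mixed up. It just fits the 29 mm gap (5 mm of play) and is slack in the 43 mm one.
- middle: Loose upright plate of light wood, 60 mm wide (its x), 38 mm thick (its y), 100 mm tall (its z), about 155 g. Origin: centre of its underside. The next thicker plate; it just fits the 43 mm gap and cannot enter the 29 mm one. A third, 52 mm plate of the same width and height stands nearby; it is too thick for either gap and not needed.
Mind the look-alikes: they are no part of the job. Leave any blue look-alike of the thin alone. Leave any green look-alike of the middle alone.

How it is judged:
By the outcome, as a careful person would: the job done as asked, in the order asked, and still so for the second after the job is handed in, with the robot touching nothing.
It also fails if it takes over 64 s, if anything falls off the work surface, if the arm or the gripper's body presses on something with over 40 N, if the wrist force passes 120 N, or if a joint passes its speed limit or range.

## Working session

There is one attempt and no reset: what is moved stays moved. The work goes in short steps, Python scripts to look and compute and a shell command to move; the robot and the scene stay as the last step left them, time stands still between calls to the robot, and variables do not carry over. Pictures are saved under pics/ and viewed, and the job is handed in when it is done.

```bash
ls; mkdir -p pics; cat > h.py <<'E'
import numpy as np, cv2, pickle
from bench import r, viewer
def shot(name, tag):
    c=viewer.camera(name); pickle.dump(c,open(f'pics/{tag}.pkl','wb'))
    cv2.imwrite(f'pics/{tag}.png',np.ascontiguousarray(c['pixels'][:,:,::-1])); return c
def load(tag): return pickle.load(open(f'pics/{tag}.pkl','rb'))
def K(c): return np.array([[c['fx'],0,c['cx']],[0,c['fy'],c['cy']],[0,0,1.]])
def proj(c,X):
    X=np.atleast_2d(np.array(X,float)); rv=cv2.Rodrigues(np.array(c['R'],float))[0]
    return cv2.projectPoints(X,rv,np.array(c['t'],float),K(c),np.array(c['distortion'],float))[0][:,0]
def ray(c,uv):
    p=cv2.undistortPoints(np.array([[uv]],float),K(c),np.array(c['distortion'],float))[0,0]
    R=np.array(c['R']);t=np.array(c['t']); return -R.T@t, R.T@np.array([p[0],p[1],1.])
def onz(c,uv,z):
    o,d=ray(c,uv); return o+d*(z-o[2])/d[2]
def tri(obs):
    A=np.zeros((3,3));b=np.zeros(3);L=[]
    for c,uv in obs:
        o,d=ray(c,uv);d=d/np.linalg.norm(d);P=np.eye(3)-np.outer(d,d);A+=P;b+=P@o;L.append((o,P))
    X=np.linalg.solve(A,b); return X,[float(np.linalg.norm(P@(X-o))*1000) for o,P in L]
E
python3 - <<'E'
from h import *
for n in ['scene','side','wrist']:
    c=shot(n,n+'0'); print(n,c['fx'],c['distortion'],-np.array(c['R']).T@c['t'])
print(r.read_state())
E
```

```text
pics
scene 384.7791096202428 [-0.10548416  0.          0.          0.          0.        ] [ 0.88558138 -0.07050029  0.61467579]
side 455.79565355439854 [-0.14004411  0.          0.          0.          0.        ] [ 0.38484373 -0.37399563  0.46774621]
wrist 300.9426394070527 [0.02225775 0.         0.         0.         0.        ] [0.52514478 0.07998754 0.38476162]
{'clock': 0.15, 'joint_pos': array([-2.23394314e-01,  3.13342821e-01,  1.49824176e+00, -1.10045678e-06,
        1.33101930e+00, -2.23394195e-01]), 'joint_vel': array([-0.00013701, -0.00147166, -0.0008114 ,  0.00013167,  0.00031562,
        0.0005086 ]), 'joint_efforts': array([ 1.56247002e-03, -4.02303922e+01, -2.52316958e+01,  6.93405792e-02,
        3.44249513e-02, -9.17278635e-05]), 'tool_pos': array([5.24835051e-01, 2.80425690e-05, 2.57289440e-01]), 'ee_rot': array([-0.50019081,  0.50030223, -0.49969757,  0.49980914]), 'contact_force': array([-0.0655582 , -0.27303599,  0.19708828]), 'torque': array([0.00204474, 0.02398294, 0.00116304]), 'gripper_width': 0.99652120259716}
```

View pics/scene0.png

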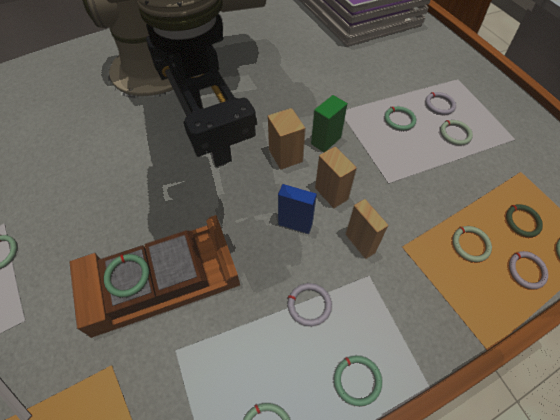

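View pics/side0.png

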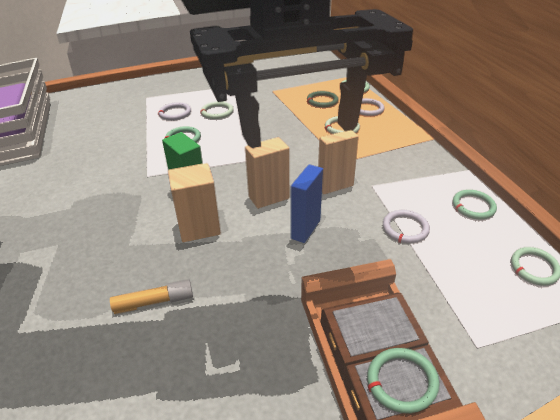

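View pics/wrist0.png

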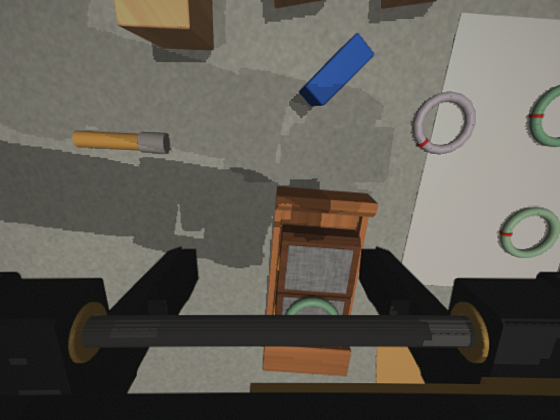

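Scene view: three light-wood plates at about (286,138), (336,178) and (367,228), with a green look-alike at (329,123) and a blue one at (297,208). The tray gap is near (207,250). Next I'll crop close for corner pixels.

```bash
python3 - <<'E'
import cv2
a=cv2.imread('pics/scene0.png'); b=cv2.imread('pics/side0.png')
cv2.imwrite('pics/c1.png',cv2.resize(a[90:270,250:400],None,fx=3.3,fy=3.3,interpolation=cv2.INTER_CUBIC)) 
cv2.imwrite('pics/c2.png',cv2.resize(b[120:250,155:370],None,fx=3.6,fy=3.6,interpolation=cv2.INTER_CUBIC))
cv2.imwrite('pics/c3.png',cv2.resize(a[210:340,60:250],None,fx=4,fy=4,interpolation=cv2.INTER_CUBIC))
cv2.imwrite('pics/c4.png',cv2.resize(b[250:420,290:490],None,fx=3.5,fy=3.5,interpolation=cv2.INTER_CUBIC))
E
```

```text
(no output)
```

View pics/c1.png

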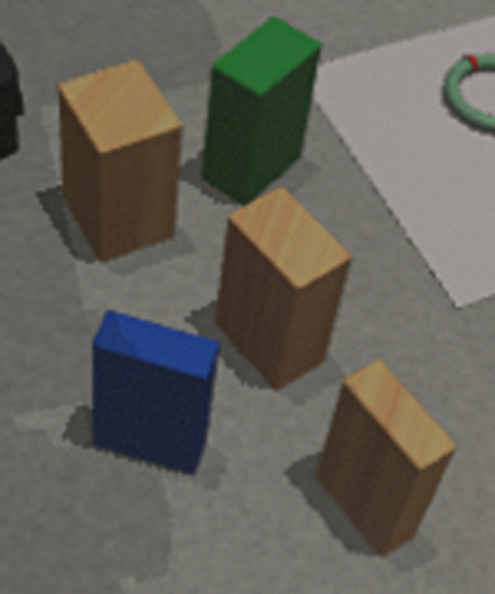

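View pics/c2.png

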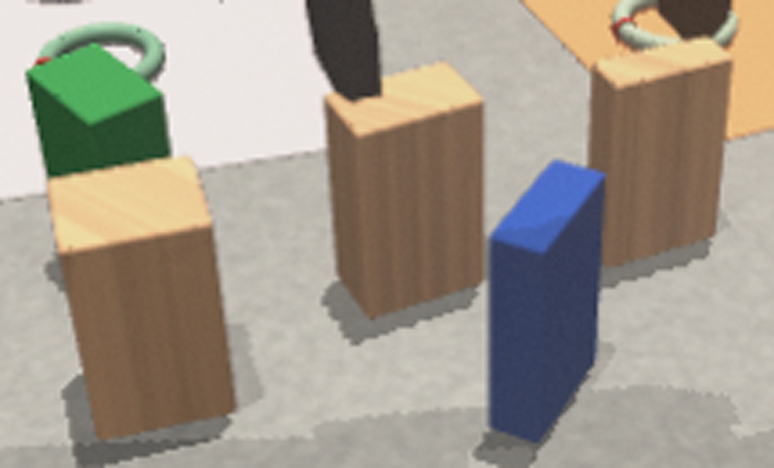

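View pics/c3.png

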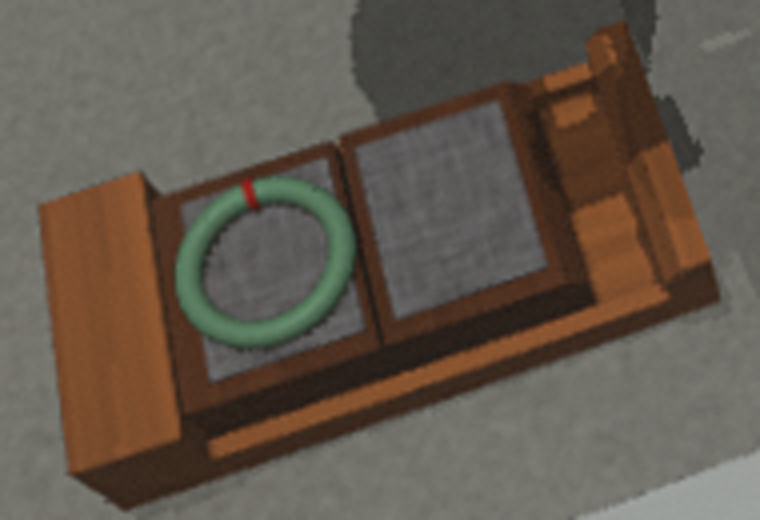

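View pics/c4.png

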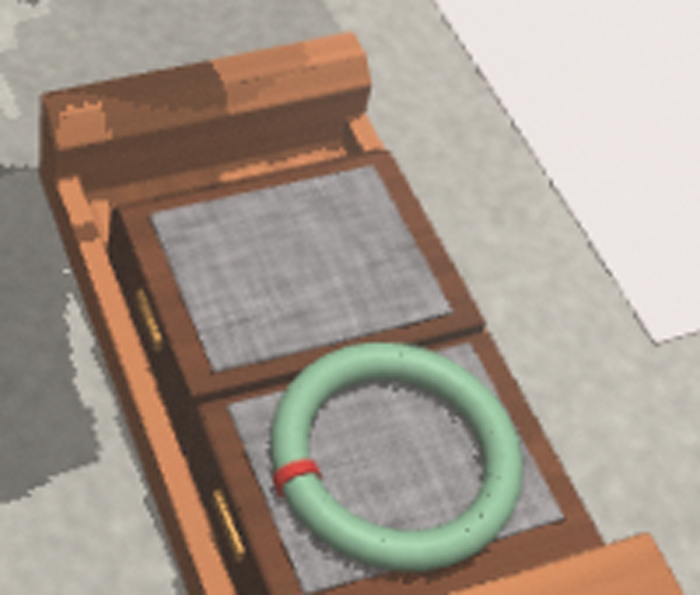

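```bash
cat > fit0.py <<'E'
from h import *
from scipy.optimize import least_squares
S=load('scene0');D=load('side0')
c1=lambda p:(250+(p[0]+.5)/3.3-.5,90+(p[1]+.5)/3.3-.5)
c2=lambda p:(155+(p[0]+.5)/3.6-.5,120+(p[1]+.5)/3.6-.5)
c3=lambda p:(60+(p[0]+.5)/4-.5,210+(p[1]+.5)/4-.5)
c4=lambda p:(290+(p[0]+.5)/3.5-.5,250+(p[1]+.5)/3.5-.5)
P={'thin':([(380,361),(346,380),(416,467),(455,446)],[(592,68),(614,88),(728,55),(705,40)]),
'middle':([(281,188),(229,217),(302,287),(350,258)],[(326,94),(358,136),(483,101),(445,62)]),
'thick':([(137,60),(60,85),(104,151),(181,125)],[(48,181),(62,252),(212,225),(192,158)])}
for n,(a,b) in P.items():
    X=[]
    for p,q in zip(a,b):
        x,e=tri([(S,c1(p)),(D,c2(q))]);X.append(x)
    X=np.array(X)
    e=np.linalg.norm(np.roll(X,-1,0)-X,axis=1)*1000
    d=(X[2]-X[1]+X[3]-X[0]);d2=X[0]-X[1]+X[3]-X[2]
    print(n,'ctr',X.mean(0).round(4),'z',X[:,2].round(4),'edges AB BC CD DA',e.round(1),'yawBC',np.degrees(np.arctan2(d[1],d[0])).round(1),'yawBA-90',(np.degrees(np.arctan2(d2[1],d2[0]))-90).round(1))
m=[((-60,-235,52),c3((38,205)),S),((-60,-190,52),c3((142,173)),S),((60,-235,52),c3((72,472)),S),((60,-190,52),c3((180,440)),S),
((-60,20,46),c3((625,22)),S),((-60,20,46),c4((42,95)),D),((60,20,46),c4((357,34)),D),]
mp=np.array([a[0] for a in m])/1000
def T(q,X):
    c,s=np.cos(q[2]),np.sin(q[2]);X=np.atleast_2d(X);return np.c_[c*X[:,0]-s*X[:,1]+q[0],s*X[:,0]+c*X[:,1]+q[1],X[:,2]]
def f(q): return np.concatenate([proj(a[2],T(q,x))[0]-a[1] for a,x in zip(m,mp)])
if __name__=='__main__':
    s=least_squares(f,[.55,-.1,0.]);print('tray',s.x[:2],np.degrees(s.x[2]),s.fun.round(1))
    for g in (29,43):
      for nm,c in (('scene',S),('side',D)):
        im=np.ascontiguousarray(c['pixels'][:,:,::-1]);k=4;im=cv2.resize(im,None,fx=k,fy=k,interpolation=cv2.INTER_CUBIC)
        def L(pts,col):
            p=((proj(c,T(s.x,np.array(pts)/1000))+.5)*k-.5).astype(int);cv2.polylines(im,[p.reshape(-1,1,2)],False,col,1)
        L([(-60,20,46),(60,20,46),(60,8,46),(-60,8,46),(-60,20,46)],(0,255,0))
        L([(-49,-g-8,46),(49,-g-8,46)],(255,255,0));L([(-49,-g,38),(49,-g,38)],(0,255,255));L([(-52,0,10),(52,0,10)],(0,255,0))
        L([(-60,-190,52),(60,-190,52),(60,-235,52),(-60,-235,52),(-60,-190,52)],(255,0,255))
        cr=im[4*205:4*345,4*60:4*255] if nm=='scene' else im[4*250:4*400,4*290:4*490]
        cv2.imwrite(f'pics/ov_{nm}{g}.png',cr)
E
python3 fit0.py
```

```text
thin ctr [0.6636 0.1985 0.0968] z [0.0953 0.0963 0.0996 0.0961] edges AB BC CD DA [21.4 56.7 23.7 57.6] yawBC 4.1 yawBA-90 4.2
middle ctr [0.5474 0.2068 0.0976] z [0.0985 0.0972 0.0968 0.098 ] edges AB BC CD DA [35.1 58.6 33.4 57.4] yawBC 9.2 yawBA-90 8.5
thick ctr [0.4221 0.1694 0.0978] z [0.0981 0.0978 0.0971 0.098 ] edges AB BC CD DA [49.4 57.8 47.5 58.4] yawBC -1.4 yawBA-90 -1.6
tray [ 0.58172707 -0.04128562] -4.806929342940542 [-0.9 -0.2 -0.5 -0.8 -1.9  1.5  0.  -0.2  0.2 -0.1 -0.  -1.5 -0.8 -1.5]
```

View pics/ov_scene43.png

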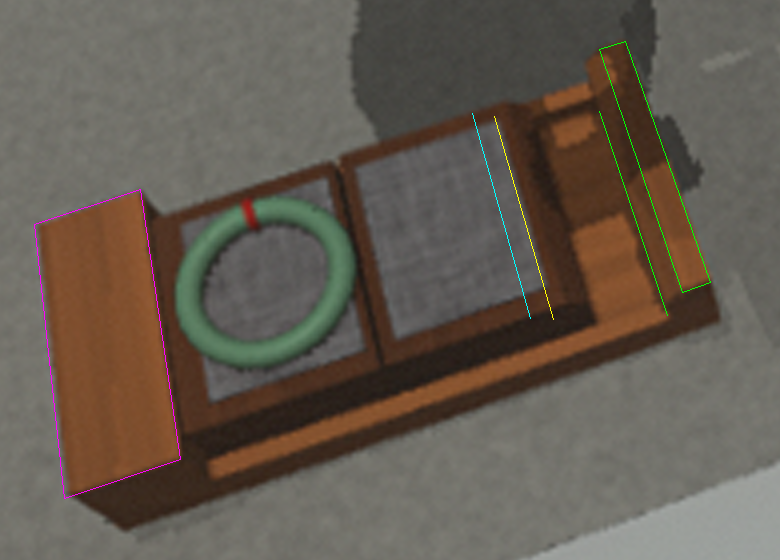

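View pics/ov_side43.png

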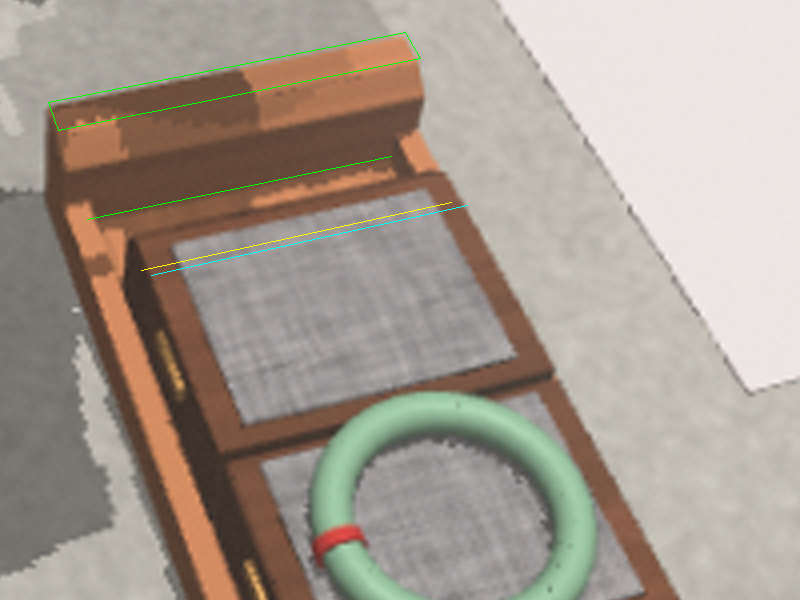

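View pics/ov_side29.png

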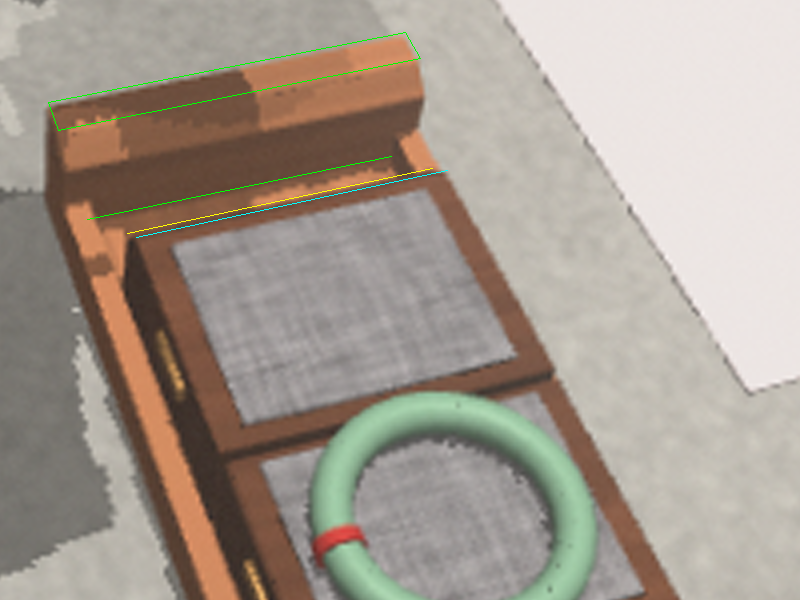

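The overlay for 29 mm matches the box edge in the side view, so the gap is probably 29. Candidates for the thin plate: wood (367,228) about 24 mm thick, wood (336,178) about 35, wood (286,138) about 50, and the blue look-alike at (297,208). I choose (367,228): light wood, thinnest. Crop c1 confirms it.

```bash
cat > st.py <<'E'
from h import *
from scipy.spatial.transform import Rotation as Ro
def st():
    s=r.read_state(); R=Ro.from_quat(s['ee_rot']).as_matrix(); return s,R
def need(x,y,z,yaw):
    """slide in tool axes and turn about tool y so TCP gets at xyz, jaw axis (tool z) at world angle yaw(deg) or +180"""
    s,R=st(); d=R.T@(np.array([x,y,z])-s['tool_pos'])
    cur=np.degrees(np.arctan2(R[1,2],R[0,2])); dy=(yaw-cur+90)%180-90
    print('t',round(float(s['clock']),2),'tcp',s['tool_pos'].round(4),'jawyaw',cur.round(2),'tilt',R[:,1].round(3),'F',s['contact_force'].round(1),'w',round(float(s['gripper_width'])*88.1,1),'j',s['joint_pos'].round(2))
    print(' slide tool now',d.round(4),' yaw turn',round(dy,2),'=> angular y',round(-dy,2),' slide after turn',(Ro.from_euler('z',dy,degrees=True).as_matrix()@R).T.dot(np.array([x,y,z])-s['tool_pos']).round(4))
E
python3 - <<'E'
from st import *
s,R=st();print(R.round(2))
need(.6636,.1985,.2,94.1)
S=load('scene0');D=load('side0')
for p,q in [((297-17,187),(0,0))]: pass
c1=lambda p:(250+(p[0]+.5)/3.3-.5,90+(p[1]+.5)/3.3-.5)
for p in [(107,311),(94,348),(207,378),(219,344)]: print('blue',onz(S,c1(p),.1).round(3))
for p in [(273,17),(212,68),(262,95),(321,45)]: print('green',onz(S,c1(p),.1).round(3))
E
```

```text
[[ 0. -0.  1.]
 [-1.  0.  0.]
 [-0. -1. -0.]]
t 0.15 tcp [0.5248 0.     0.2573] jawyaw 0.0 tilt [-0.001  0.    -1.   ] F [-0.1 -0.3  0.2] w 87.8 j [-0.22  0.31  1.5  -0.    1.33 -0.22]
 slide tool now [-0.1985  0.0572  0.1388]  yaw turn -85.9 => angular y 85.9  slide after turn [-0.1526  0.0575 -0.188 ]
blue [0.549 0.098 0.1  ]
blue [0.567 0.083 0.1  ]
blue [0.607 0.124 0.1  ]
blue [0.592 0.139 0.1  ]
green [0.396 0.286 0.1  ]
green [0.419 0.231 0.1  ]
green [0.451 0.246 0.1  ]
green [0.43  0.299 0.1  ]
```

```bash
python3 -m inch '{"slide":[[-0.05,0,0.035],[-0.05,0,0.035],[-0.05,0,0.035],[-0.048,0,0.034],[0,0,0],[0,0,0],[0,0,0],[0,0,0]],"angular":[[0,0,0],[0,0,0],[0,0,0],[0,0,0],[0,10.7,0],[0,10.7,0],[0,10.7,0],[0,10.7,0]],"jaw":[0.088,0.088,0.088,0.088,0.088,0.088,0.088,0.088]}' 20; python3 -c "
from st import *
need(.6636,.1985,.2,94.1)"
```

```text
clock: 1.15
tool_pos: [0.6639, 0.198, 0.2572]
ee_rot: [-0.281, 0.649, -0.649, 0.281]
contact_force: [1.1, 0.9, -0.1]
gripper_width: 0.997
t 1.15 tcp [0.6639 0.198  0.2572] jawyaw -43.15 tilt [-0.001 -0.    -1.   ] F [ 1.1  0.9 -0.1] w 87.8 j [0.12 0.71 0.88 0.   1.55 0.87]
 slide tool now [-0.0001  0.0572 -0.0005]  yaw turn -42.75 => angular y 42.75  slide after turn [ 0.0003  0.0572 -0.0005]
```

```bash
python3 -m inch '{"slide":[[0,0,0],[0,0,0],[0,0,0],[0,0,0],[0,0,0]],"angular":[[0,10.7,0],[0,10.7,0],[0,10.7,0],[0,10.6,0],[0,0,0]],"jaw":[0.088,0.088,0.088,0.088,0.088]}'; python3 -c "
from st import *
need(.6636,.1985,.2,94.1);shot('wrist','w1');shot('side','s1')"
```

```text
clock: 1.78
tool_pos: [0.6639, 0.198, 0.2573]
ee_rot: [0.029, -0.707, 0.707, -0.028]
contact_force: [-0.2, 0.4, -0.2]
gripper_width: 1.001
t 1.77 tcp [0.6639 0.198  0.2573] jawyaw -85.4 tilt [-0.001 -0.    -1.   ] F [-0.2  0.4 -0.2] w 88.2 j [0.12 0.71 0.88 0.   1.55 1.61]
 slide tool now [ 0.0003  0.0573 -0.0006]  yaw turn -0.5 => angular y 0.5  slide after turn [ 0.0003  0.0573 -0.0006]
```

View pics/w1.png

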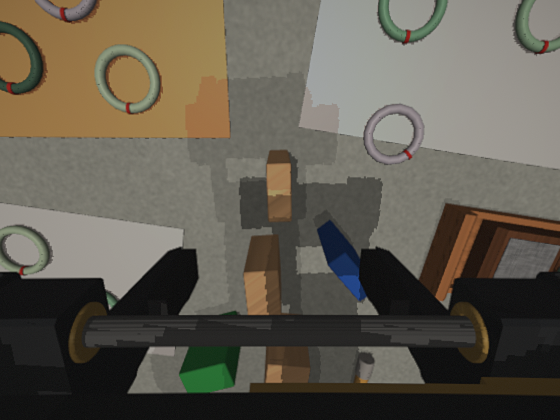

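```bash
python3 - <<'E'
from h import *
c=load('w1'); im=np.ascontiguousarray(c['pixels'][:,:,::-1])
cv2.imwrite('pics/w1c.png',cv2.resize(im[130:250,230:350],None,fx=5,fy=5,interpolation=cv2.INTER_CUBIC))
E
```

```text
(no output)
```

View pics/w1c.png

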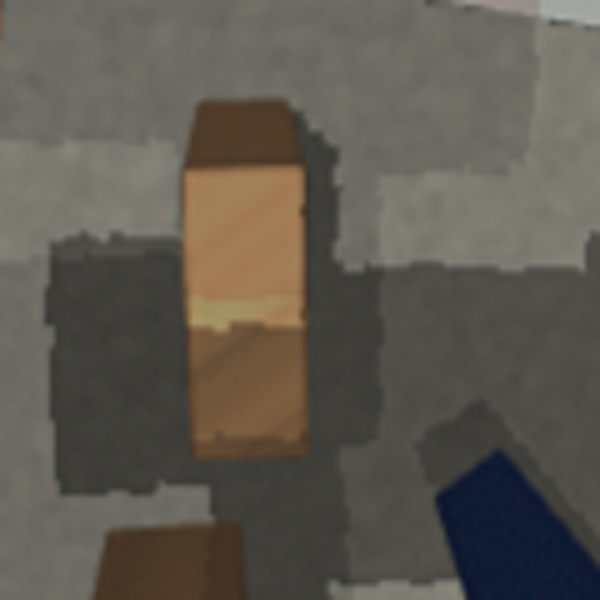

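```bash
python3 - <<'E'
from fit0 import *
c=load('w1'); q=lambda p:(230+(p[0]+.5)/5-.5,130+(p[1]+.5)/5-.5)
w=[(193,460),(308,458),(305,165),(183,169)] # A(minx,+y) B(minx,-y) C(maxx,-y) D
a,b=P['thin'];X=[]
for i in range(4):
    x,e=tri([(S,c1(a[i])),(D,c2(b[i])),(c,q(w[i]))]);X.append(x);print(x.round(4),np.round(e,1),onz(c,q(w[i]),.1).round(4))
X=np.array(X);W=np.array([onz(c,q(p),.1) for p in w]);print(X.mean(0),W.mean(0))
for V in(X,W):
    d=V[2]-V[1]+V[3]-V[0];print(np.degrees(np.arctan2(d[1],d[0])))
E
```

```text
thin ctr [0.6636 0.1985 0.0968] z [0.0953 0.0963 0.0996 0.0961] edges AB BC CD DA [21.4 56.7 23.7 57.6] yawBC 4.1 yawBA-90 4.2
middle ctr [0.5474 0.2068 0.0976] z [0.0985 0.0972 0.0968 0.098 ] edges AB BC CD DA [35.1 58.6 33.4 57.4] yawBC 9.2 yawBA-90 8.5
thick ctr [0.4221 0.1694 0.0978] z [0.0981 0.0978 0.0971 0.098 ] edges AB BC CD DA [49.4 57.8 47.5 58.4] yawBC -1.4 yawBA-90 -1.6
[0.6337 0.2059 0.0963] [1.4 1.2 1. ] [0.6342 0.2053 0.1   ]
[0.636  0.1835 0.0981] [1.9 0.9 1.5] [0.6365 0.1822 0.1   ]
[0.6938 0.1887 0.0994] [0.8 1.4 1.9] [0.6958 0.1883 0.1   ]
[0.6918 0.2119 0.0962] [1.5 0.9 0.7] [0.6931 0.2114 0.1   ]
[0.66381685 0.19749644 0.09751204] [0.66487478 0.19681081 0.1       ]
5.504571647888201
5.8895201855135335
```

```bash
python3 -m inch '{"slide":[[0,0.05,0],[0,0.05,0],[0,0.05,0],[0,0.035,0],[0,0,0],[0,0,0],[0,0,0],[0,0,0]],"angular":[[0,0,0],[0,0,0],[0,0,0],[0,0,0],[0,0,0],[0,0,0],[0,0,0],[0,0,0]],"jaw":[0.088,0.088,0.088,0.088,0.088,0.024,0.024,0.024]}' 20; python3 -c "
from st import *
need(.664,.1975,.2,94.1);shot('side','s2')"
```

```text
clock: 2.88
tool_pos: [0.6644, 0.1981, 0.0739]
ee_rot: [-0.027, 0.707, -0.707, 0.029]
contact_force: [-0.1, 0.0, -0.6]
gripper_width: 0.679
t 2.88 tcp [0.6644 0.1981 0.0739] jawyaw -85.48 tilt [ 0.002  0.    -1.   ] F [-0.1  0.  -0.6] w 59.8 j [0.12 0.85 1.11 0.   1.18 1.61]
 slide tool now [ 0.0002 -0.1261  0.0005]  yaw turn -0.42 => angular y 0.42  slide after turn [ 0.0002 -0.1261  0.0005]
```

View pics/s2.png

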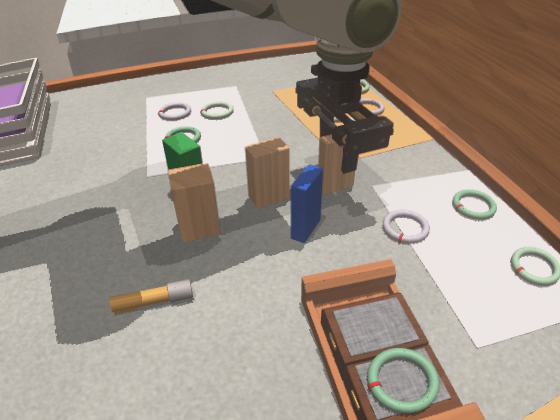

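Side view: the gripper straddles the thin plate at (337,160), with the fingers still closing. I'll finish the grip.

```bash
python3 -m inch '{"slide":[[0,0,0],[0,0,0],[0,0,0],[0,0,0],[0,0,0],[0,0,0],[0,0,0]],"angular":[[0,0,0],[0,0,0],[0,0,0],[0,0,0],[0,0,0],[0,0,0],[0,0,0]],"jaw":[0.01,0.01,0.01,0.01,0.01,0.01,0.01]}' 25; python3 -m inch '{"slide":[[0,-0.03,0],[0,-0.06,0],[0,-0.06,0],[0,0,0]],"angular":[[0,0,0],[0,0,0],[0,0,0],[0,0,0]],"jaw":[0.01,0.01,0.01,0.01]}' 25;python3 -c "
from st import *
need(.582,-.056,.22,85.2);shot('side','s3')"
```

```text
clock: 3.8
tool_pos: [0.664, 0.198, 0.0727]
ee_rot: [0.028, -0.707, 0.707, -0.028]
contact_force: [-0.4, 1.2, -0.8]
gripper_width: 0.271
clock: 4.3
tool_pos: [0.6653, 0.1983, 0.2284]
ee_rot: [-0.024, 0.707, -0.706, 0.031]
contact_force: [-0.2, 0.5, -0.8]
gripper_width: 0.269
t 4.3 tcp [0.6653 0.1983 0.2284] jawyaw -85.49 tilt [ 0.01   0.001 -1.   ] F [-0.2  0.5 -0.8] w 23.7 j [0.12 0.72 0.94 0.   1.47 1.61]
 slide tool now [0.1032 0.0072 0.2469]  yaw turn -9.31 => angular y 9.31  slide after turn [0.0619 0.0076 0.2604]
```

View pics/s3.png

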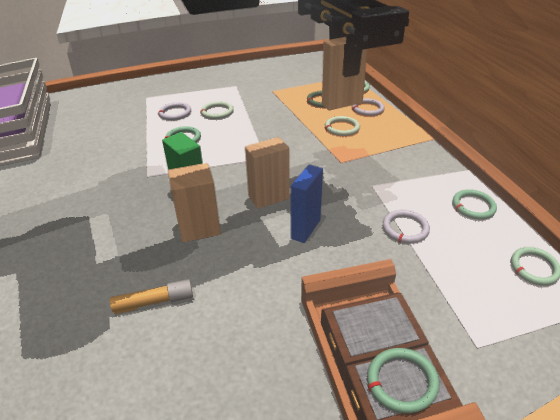

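```bash
python3 - <<'E'
import cv2
a=cv2.imread('pics/wrist0.png')
cv2.imwrite('pics/w0c.png',cv2.resize(a[180:310,260:390],None,fx=5,fy=5,interpolation=cv2.INTER_CUBIC))
b=cv2.imread('pics/s3.png')
cv2.imwrite('pics/s3c.png',cv2.resize(b[255:375,290:450],None,fx=5,fy=5,interpolation=cv2.INTER_CUBIC))
E
```

```text
(no output)
```

View pics/w0c.png

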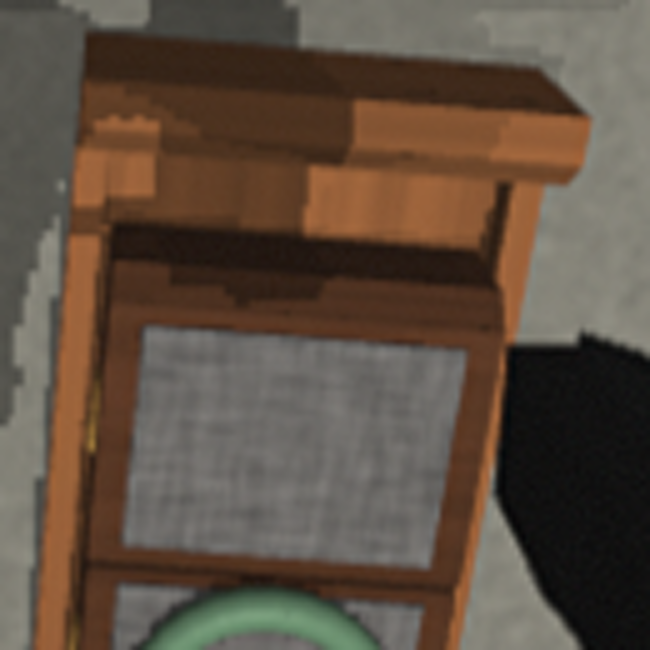

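View pics/s3c.png

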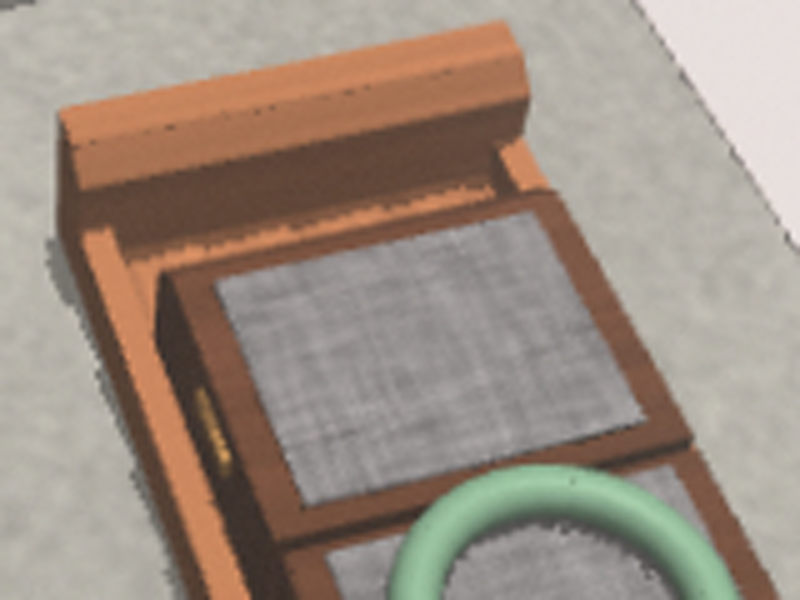

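```bash
cat > fit1.py <<'E'
from fit0 import *
W=load('wrist0');D3=load('s3')
w0=lambda p:(260+(p[0]+.5)/5-.5,180+(p[1]+.5)/5-.5)
s3=lambda p:(290+(p[0]+.5)/5-.5,255+(p[1]+.5)/5-.5)
o=[((-60,20,46),0,s3((58,108)),D3),((60,20,46),0,s3((505,21)),D3),((-60,8,46),0,s3((75,148)),D3),((60,8,46),0,s3((518,58)),D3),
((-60,0,38),0,s3((82,190)),D3),((60,0,38),0,s3((528,102)),D3),((-49,-8,46),1,s3((165,270)),D3),((49,-8,46),1,s3((552,192)),D3),
((60,20,0),0,w0((540,70)),W),((-60,20,0),0,w0((88,33)),W),((60,20,46),0,w0((590,118)),W),((49,0,38),1,w0((498,287)),W),((-49,0,38),1,w0((112,262)),W),((49,-8,46),1,w0((502,330)),W),
((-60,-235,52),0,c3((38,205)),S),((-60,-190,52),0,c3((142,173)),S),((60,-235,52),0,c3((72,472)),S),((60,-190,52),0,c3((180,440)),S),((-60,20,46),0,c3((625,22)),S)]
def res(q,cams=(D3,W,S)):
    out=[]
    for X,b,uv,c in o:
        if not any(c is k for k in cams): continue
        X=np.array(X,float)/1000
        if b: X[1]-=q[3]
        out.append(proj(c,T(q,X))[0]-uv)
    return np.concatenate(out)
if __name__=='__main__':
    for cams in ((D3,W,S),(D3,),(W,)):
        s=least_squares(res,[.58,-.04,-.08,.03],kwargs=dict(cams=cams),loss='soft_l1');print(s.x[:2].round(4),np.degrees(s.x[2]).round(2),'gap',s.x[3].round(4));print(res(s.x,cams).reshape(-1,2).round(1).tolist())
E
python3 fit1.py
```

```text
thin ctr [0.6636 0.1985 0.0968] z [0.0953 0.0963 0.0996 0.0961] edges AB BC CD DA [21.4 56.7 23.7 57.6] yawBC 4.1 yawBA-90 4.2
middle ctr [0.5474 0.2068 0.0976] z [0.0985 0.0972 0.0968 0.098 ] edges AB BC CD DA [35.1 58.6 33.4 57.4] yawBC 9.2 yawBA-90 8.5
thick ctr [0.4221 0.1694 0.0978] z [0.0981 0.0978 0.0971 0.098 ] edges AB BC CD DA [49.4 57.8 47.5 58.4] yawBC -1.4 yawBA-90 -1.6
[ 0.5805 -0.0422] -4.64 gap 0.0279
[[-0.3, -0.1], [-0.3, -0.4], [-1.0, -1.0], [0.9, -1.2], [-0.8, -0.2], [0.5, -1.3], [0.4, 0.5], [0.6, -0.8], [-0.7, -0.6], [-0.7, -0.3], [0.2, 0.3], [0.9, 0.3], [0.0, -0.7], [0.7, 0.3], [-1.6, -0.3], [-1.2, -0.9], [-2.5, 1.4], [-0.6, -0.4], [-0.6, -0.5]]
[ 0.5801 -0.0433] -4.98 gap 0.0267
[[-0.2, 0.4], [0.0, 0.5], [-1.0, -0.5], [1.2, -0.4], [-0.8, 0.3], [0.8, -0.4], [-0.1, 0.3], [0.3, -0.5]]
[ 0.5804 -0.0424] -4.61 gap 0.0279
[[-0.8, -0.5], [-0.8, -0.2], [0.1, 0.4], [0.8, 0.4], [-0.1, -0.6], [0.6, 0.4]]
```

```bash
python3 -c "
from st import *
need(.5793,-.0564,.2284,85.35)"
```

```text
t 4.35 tcp [0.6644 0.1981 0.2245] jawyaw -85.49 tilt [ 0.004  0.    -1.   ] F [-0.3  0.7 -1.6] w 24.0 j [0.12 0.72 0.94 0.   1.47 1.61]
 slide tool now [ 0.1048 -0.0043  0.247 ]  yaw turn -9.16 => angular y 9.16  slide after turn [ 0.0642 -0.0041  0.2606]
```

```bash
python3 -m inch '{"slide":[[0.02,0,0.047],[0.021,0,0.05],[0.021,0,0.05],[0.021,0,0.05],[0.022,0,0.05],[0,0,0],[0,0,0],[0,0,0]],"angular":[[0,0,0],[0,0,0],[0,0,0],[0,0,0],[0,0,0],[0,9.1,0],[0,0,0],[0,0,0]],"jaw":[0.01,0.01,0.01,0.01,0.01,0.01,0.01,0.01]}'; python3 -c "
from st import *
need(.5793,-.0564,.2284,85.35);shot('side','s4');shot('scene','sc4');shot('wrist','w4')"
```

```text
clock: 5.35
tool_pos: [0.5785, -0.0559, 0.2217]
ee_rot: [0.027, 0.707, -0.706, -0.028]
contact_force: [-0.2, 0.1, -0.1]
gripper_width: 0.269
t 5.35 tcp [ 0.5785 -0.0559  0.2217] jawyaw -94.39 tilt [-0.002  0.001 -1.   ] F [-0.2  0.1 -0.1] w 23.7 j [-0.3   0.47  1.37  0.    1.3   1.35]
 slide tool now [-0.0008 -0.0067  0.0004]  yaw turn -0.26 => angular y 0.26  slide after turn [-0.0008 -0.0067  0.0004]
```

View pics/s4.png

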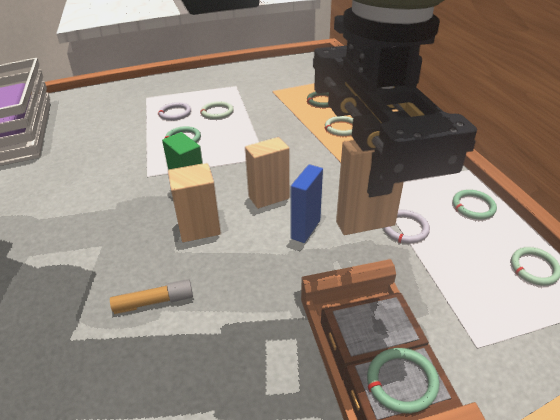

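View pics/w4.png

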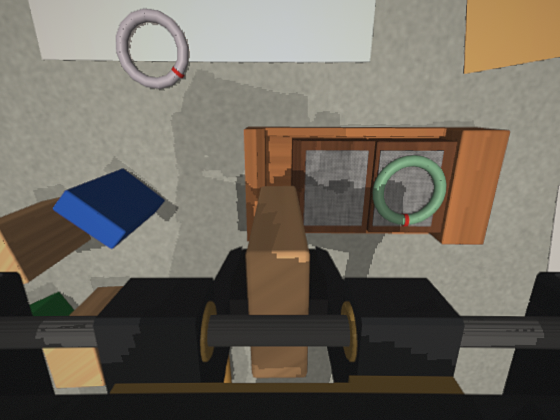

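```bash
python3 - <<'E'
from h import *
c=load('w4'); im=np.ascontiguousarray(c['pixels'][:,:,::-1])
cv2.imwrite('pics/w4c.png',cv2.resize(im[110:260,225:385],None,fx=4.5,fy=4.5,interpolation=cv2.INTER_CUBIC))
s=load('s4'); im=np.ascontiguousarray(s['pixels'][:,:,::-1])
cv2.imwrite('pics/s4c.png',cv2.resize(im[120:250,300:440],None,fx=4.5,fy=4.5,interpolation=cv2.INTER_CUBIC))
print(onz(c,(255,186),.1487),onz(c,(298,187),.1487))
E
```

```text
[ 0.60930086 -0.04261201  0.1487    ] [ 0.60631799 -0.07204316  0.1487    ]
```

View pics/w4c.png

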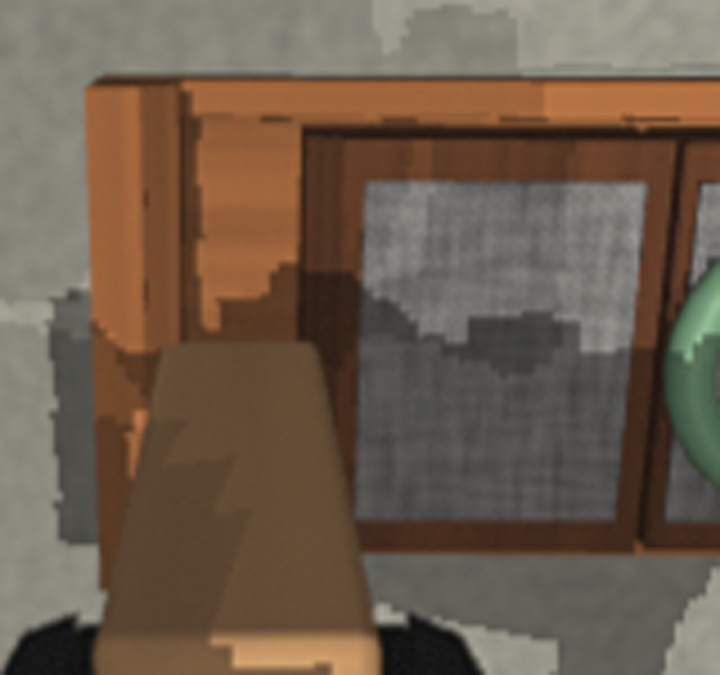

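View pics/s4c.png

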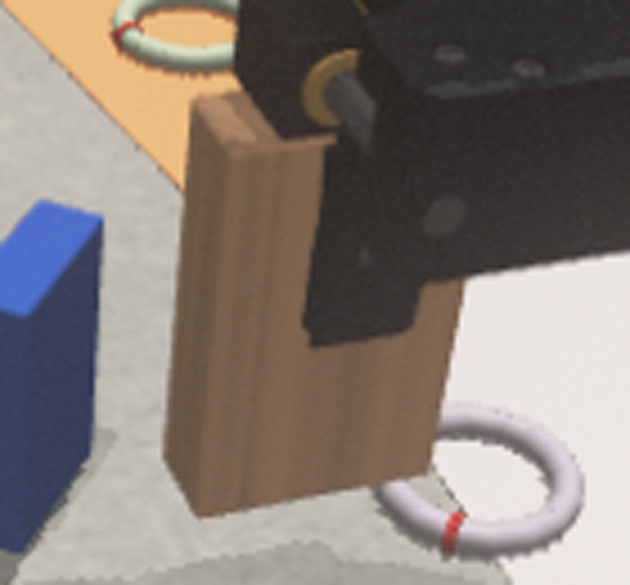

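```bash
python3 - <<'E'
from h import *
c=load('w4'); q=lambda p:(225+(p[0]+.5)/4.5-.5,110+(p[1]+.5)/4.5-.5)
th=np.radians(-4.65);o=np.array([.5805,-.0422])
for n,p,z in [('wall38',(181,120),.038),('wall38',(181,300),.038),('wall46 y8',(141,200),.046),('wall out46',(90,200),.046),('box',(302,200),.038),('box10',(302,200),.01),('plateA',(163,343),.1487),('plateB',(315,345),.1487)]:
    X=onz(c,q(p),z);d=X[:2]-o;print(n,X.round(4),'tray frame',(d[0]*np.cos(th)+d[1]*np.sin(th)).round(4),(-d[0]*np.sin(th)+d[1]*np.cos(th)).round(4))
E
```

```text
wall38 [ 0.6325 -0.0468  0.038 ] tray frame 0.0522 -0.0003
wall38 [ 0.5915 -0.043   0.038 ] tray frame 0.011 0.0001
wall46 y8 [ 0.6166 -0.0367  0.046 ] tray frame 0.0355 0.0084
wall out46 [ 0.6174 -0.0253  0.046 ] tray frame 0.0354 0.0198
box [ 0.6126 -0.0728  0.038 ] tray frame 0.0345 -0.0279
box10 [ 0.6084 -0.0737  0.01  ] tray frame 0.0304 -0.0291
plateA [ 0.6091 -0.0466  0.1487] tray frame 0.0289 -0.0021
plateB [ 0.607  -0.0697  0.1487] tray frame 0.0287 -0.0253
```

Plate bottom spans −2.1 to −25.3 mm in the tray frame, and the gap spans 0 to about −29, so it is centred. Lowering now.

```bash
python3 -m inch '{"slide":[[-0.0008,0.04,0.0005],[0,0.04,0],[0,0.02,0],[0,0.01,0],[0,0.01,0],[0,0.008,0],[0,0.006,0],[0,0,0]],"angular":[[0,0.25,0],[0,0,0],[0,0,0],[0,0,0],[0,0,0],[0,0,0],[0,0,0],[0,0,0]],"jaw":[0.01,0.01,0.01,0.01,0.01,0.01,0.01,0.01]}'; python3 -c "
from st import *
need(.5793,-.0564,.083,85.35);shot('side','s5');shot('wrist','w5')"
```

```text
clock: 6.5
tool_pos: [0.5794, -0.057, 0.0885]
ee_rot: [0.03, 0.707, -0.706, -0.03]
contact_force: [0.1, 0.3, -1.0]
gripper_width: 0.272
t 6.5 tcp [ 0.5794 -0.057   0.0885] jawyaw -94.85 tilt [-0.  0. -1.] F [ 0.1  0.3 -1. ] w 24.0 j [-0.3   0.61  1.51 -0.    1.02  1.36]
 slide tool now [ 0.0001  0.0055 -0.0006]  yaw turn 0.2 => angular y -0.2  slide after turn [ 0.0001  0.0055 -0.0006]
```

View pics/w5.png

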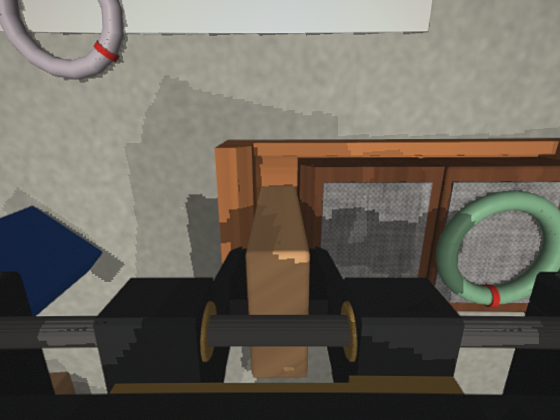

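View pics/s5.png

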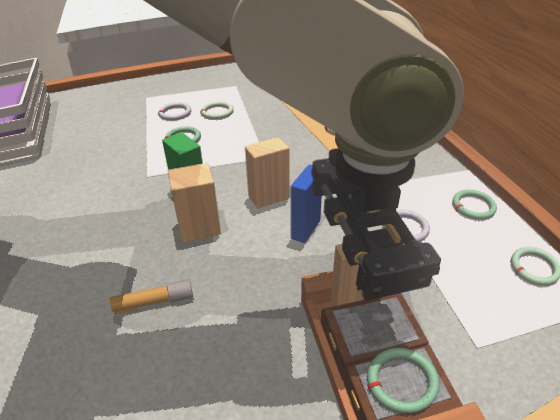

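Wrist view: the thin plate (about (255–300,187–375)) is in the gap, with no contact force. I'll lower it the last bit.

```bash
python3 -m inch '{"slide":[[0,0.003,0],[0,0.002,0],[0,0.001,0],[0,0,0]],"angular":[[0,0,0],[0,0,0],[0,0,0],[0,0,0]],"jaw":[0.01,0.01,0.01,0.01]}'; python3 -c "
from st import *
need(.5793,-.0564,.083,85.35)"
```

```text
clock: 7.1
tool_pos: [0.5795, -0.0571, 0.0827]
ee_rot: [-0.03, -0.706, 0.706, 0.03]
contact_force: [0.2, 0.2, -0.7]
gripper_width: 0.273
t 7.1 tcp [ 0.5795 -0.0571  0.0827] jawyaw -94.85 tilt [ 0. -0. -1.] F [ 0.2  0.2 -0.7] w 24.1 j [-0.3   0.62  1.51 -0.    1.    1.36]
 slide tool now [ 0.0002 -0.0003 -0.0006]  yaw turn 0.2 => angular y -0.2  slide after turn [ 0.0002 -0.0003 -0.0006]
```

```bash
python3 -m inch '{"slide":[[0,0.001,0],[0,0,0]],"angular":[[0,0,0],[0,0,0]],"jaw":[0.01,0.01]}'; python3 -c "
from st import *
need(.5793,-.0564,.083,85.35);shot('wrist','w6')"
```

```text
clock: 7.35
tool_pos: [0.5796, -0.0571, 0.0826]
ee_rot: [-0.03, -0.706, 0.707, 0.03]
contact_force: [-3.5, 1.2, 7.7]
gripper_width: 0.273
t 7.35 tcp [ 0.5796 -0.0571  0.0826] jawyaw -94.85 tilt [ 0.001 -0.    -1.   ] F [-3.5  1.2  7.7] w 24.0 j [-0.3   0.62  1.51 -0.    1.    1.36]
 slide tool now [ 0.0004 -0.0004 -0.0007]  yaw turn 0.2 => angular y -0.2  slide after turn [ 0.0004 -0.0004 -0.0007]
```

Floor contact (7.7 N) at TCP z 0.0826, exactly the grasp height plus the 10 mm floor. I'll release and retreat upward.

```bash
python3 -m inch '{"slide":[[0,0,0],[0,0,0],[0,0,0],[0,0,0],[0,0,0]],"angular":[[0,0,0],[0,0,0],[0,0,0],[0,0,0],[0,0,0]],"jaw":[0.05,0.05,0.05,0.05,0.05]}'; python3 -c "
from st import *
need(.5793,-.0564,.083,85.35)"
```

```text
clock: 8.02
tool_pos: [0.5795, -0.0571, 0.0817]
ee_rot: [-0.03, -0.706, 0.706, 0.03]
contact_force: [0.3, 0.6, -0.2]
gripper_width: 0.567
t 8.03 tcp [ 0.5795 -0.0571  0.0817] jawyaw -94.85 tilt [ 0. -0. -1.] F [ 0.3  0.6 -0.2] w 49.9 j [-0.3   0.62  1.51 -0.    1.    1.36]
 slide tool now [ 0.0002 -0.0013 -0.0006]  yaw turn 0.2 => angular y -0.2  slide after turn [ 0.0002 -0.0013 -0.0006]
```

```bash
python3 -m inch '{"slide":[[0,-0.02,0],[0,-0.04,0],[0,-0.05,0],[0,-0.05,0],[0,0,0]],"angular":[[0,0,0],[0,0,0],[0,0,0],[0,0,0],[0,0,0]],"jaw":[0.05,0.05,0.05,0.05,0.05]}'; python3 -m inch '{"slide":[[0.05,0,0],[0.05,0,0],[0,0,0]],"angular":[[0,0,0],[0,0,0],[0,0,0]],"jaw":[0.05,0.05,0.05]}'; python3 -c "
from st import *
need(.5793,-.0564,.083,85.35)
for n in ('side','wrist','scene'):shot(n,n+'7')"
```

```text
clock: 8.65
tool_pos: [0.5806, -0.0573, 0.2455]
ee_rot: [-0.032, -0.706, 0.707, 0.027]
contact_force: [-0.1, -0.5, -0.3]
gripper_width: 0.566
clock: 9.02
tool_pos: [0.4773, -0.0479, 0.2407]
ee_rot: [0.029, 0.707, -0.706, -0.031]
contact_force: [0.1, -0.3, 0.0]
gripper_width: 0.566
t 9.03 tcp [ 0.4773 -0.0479  0.2407] jawyaw -94.87 tilt [-0.003  0.001 -1.   ] F [ 0.1 -0.3  0. ] w 49.9 j [-0.34  0.23  1.65 -0.    1.26  1.31]
 slide tool now [-1.028e-01  1.574e-01 -1.000e-04]  yaw turn 0.22 => angular y -0.22  slide after turn [-0.1028  0.1574  0.0003]
```

View pics/wrist7.png

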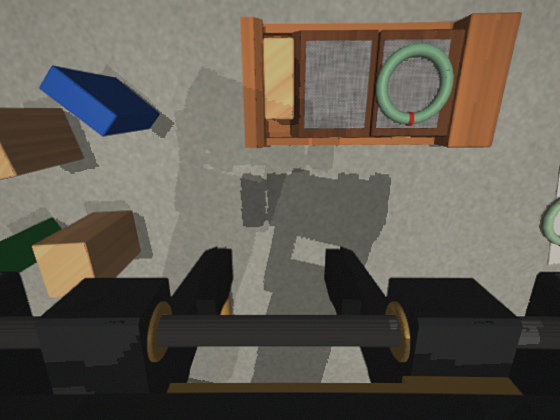

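View pics/side7.png

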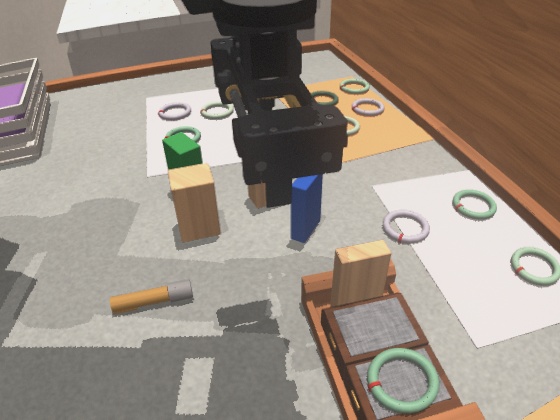

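View pics/scene7.png

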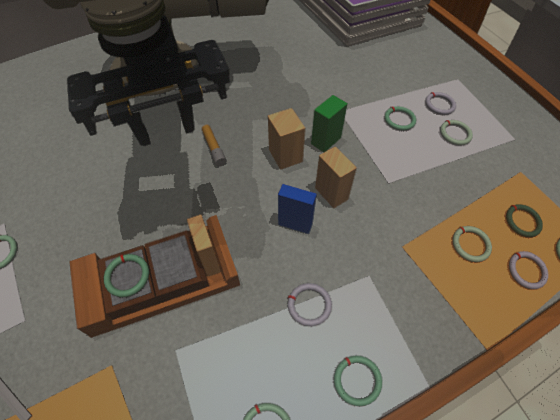

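```bash
python3 - <<'E'
from h import *
for n,(a,b,c,d) in {'wrist7':(10,155,230,390),'scene7':(205,295,170,250),'side7':(230,330,290,410)}.items():
    im=load(n)['pixels'][:,:,::-1][a:b,c:d];k=4.5 if n!='scene7' else 6
    cv2.imwrite(f'pics/{n}c.png',cv2.resize(np.ascontiguousarray(im),None,fx=k,fy=k,interpolation=cv2.INTER_CUBIC))
E
```

```text
(no output)
```

View pics/wrist7c.png

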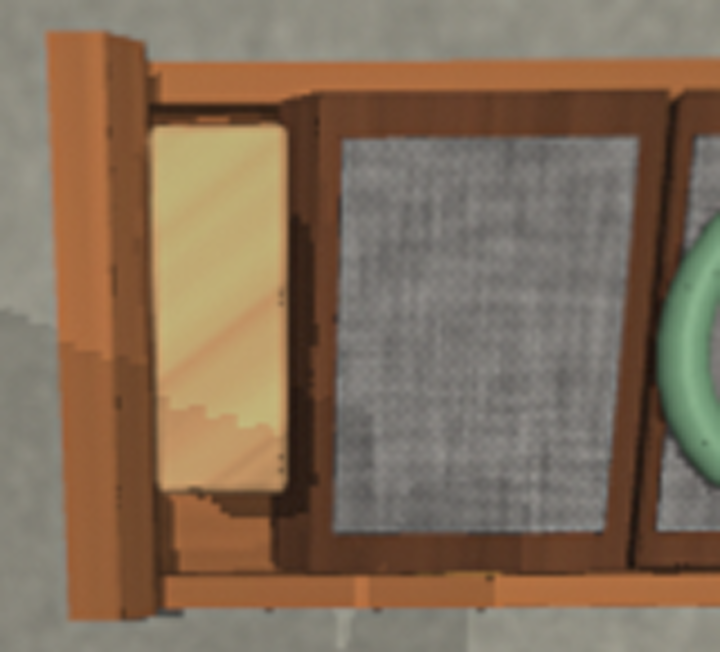

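View pics/scene7c.png

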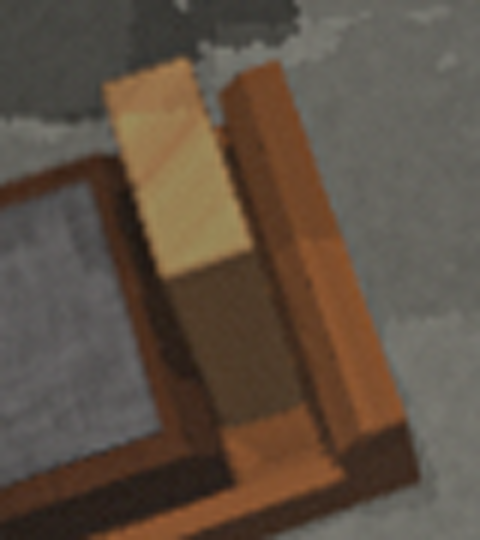

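View pics/side7c.png

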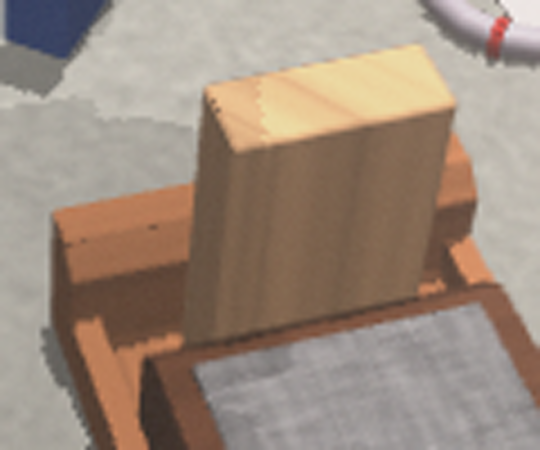

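```bash
python3 - <<'E'
from h import *
S,D,W=load('scene7'),load('side7'),load('wrist7')
m=lambda o,k:(lambda p:(o[0]+(p[0]+.5)/k-.5,o[1]+(p[1]+.5)/k-.5))
fs,fd,fw=m((170,205),6),m((290,230),4.5),m((230,10),4.5)
th=np.radians(-4.65);o=np.array([.5805,-.0422])
def tf(X):
    d=X[:2]-o;return np.round([(d[0]*np.cos(th)+d[1]*np.sin(th))*1e3,(-d[0]*np.sin(th)+d[1]*np.cos(th))*1e3,X[2]*1e3],1)
Z=[]
for a,b,c in [((188,58),(205,87),(160,492)),((104,85),(235,152),(288,492)),((165,279),(456,105),(288,126)),((252,250),(422,44),(152,126))]:
    X,e=tri([(S,fs(a)),(D,fd(b)),(W,fw(c))]);Z.append(X);print(tf(X),np.round(e,1))
print('mean',tf(np.mean(Z,0)))
for n,p,z in [('wall bev low',(146,200),.038),('wall bev low',(157,600),.038),('box bev low',(288,105),.038),('box bev low',(272,550),.038),('box bevel top',(330,110),.046),('box bevel top',(308,560),.046)]: print(n,tf(onz(W,fw(p),z)))
E
```

```text
[-28.4  -3.9 108.3] [0.7 0.7 0.6]
[-28.6 -27.  108.2] [1.3 0.7 1. ]
[ 30.6 -26.1 108.1] [1.  0.1 0.9]
[ 30.8  -3.6 108.3] [0.5 0.3 0.4]
mean [  1.1 -15.1 108.2]
wall bev low [29.9  0.7 38. ]
wall bev low [-56.2  -0.1  38. ]
box bev low [ 48.1 -30.2  38. ]
box bev low [-44.7 -27.6  38. ]
box bevel top [ 45.5 -38.7  46. ]
box bevel top [-46.4 -35.7  46. ]
```

The thin plate is seated. Its top measures 108.2 mm for a true 110, the same small low bias seen on the counter (about 97.5 for 100), and all four corners are level. The gap reads about 29 mm, so the thin plate just fits and stays. I'm handing the job in.

```bash
python3 -c "
from h import *
print(r.close_job())"
```

```text
the job is handed in; nothing more can be done
None
```

The gap is about 29 mm wide. The thin plate just fits, so I left it standing in the gap and handed the job in at about 9 s. I lowered it until it met the tray floor (7.7 N at the expected height), released it and drew the arm clear.

**Last checks**
- **Gap:** the views put it between 26.7 and 30.2 mm. The side view alone gave the lowest value. None came near 43 mm, so the middle plate was not needed. I judged the fit from the pictures and did not nudge the plate to feel its play.
- **Thin plate:** the final pictures show it upright, between the end wall and the boxes, and within about 1 mm of the gap's middle. Its top measured 108 mm against 110 expected. The same views read 2–3 mm low on the counter too, so I put this down to calibration.
- **Everything else:** the middle plate, the thick plate and the blue and green look-alikes stand untouched on the counter.

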